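# Pack three flat tins into the carton and fold its flaps shut

## Robot

A 7-joint arm with a two-finger parallel gripper is mounted at the origin on the work surface. World frame = base frame: x ahead of the robot, y to its left, z up, the work surface at z = 0. Lengths are in m, angles in degrees, forces in N, time in s.
With the tool pointing down it reaches from about 0.425 to 0.875 m from the base axis. Payload 4.7 kg.
Tool frame: the origin (TCP) lies between the finger pads; the fingertips stand 19 mm ahead of it and the grasp point (between the pads) is the TCP; x points along the fingers, z is the direction in which the jaws open and shut, and the axes are right-handed (so a half turn about x gives the same grasp; the last joint's range is limited). The gripper opens to 87 mm and grips with 3 to 60 N. Pads are 19 mm wide; open, the fingers measure 117 mm over their backs; the gripper's body (75 mm by 190 mm) begins 51 mm behind the grasp point.
Start: joints at [75.865, 18.392, -4.016, 83.108, 1.295, 78.541, -3.26], TCP at [0.168, -0.628, 0.242] pointing down, gripper open.
Joint ranges: [-163.93, 163.93], [-17.29, 119.83], [-79.2, 71.16], [3.27, 140.29], [-89.18, 269.18], [5.43, 117.66], [-154.24, 154.24]. Speed limits (degrees/s): [147.25, 147.25, 180, 180, 180, 180, 180].

## Interface

Orientations are given as [roll, pitch, yaw] about the fixed x, y, z axes, in that order (R = Rz(yaw) Ry(pitch) Rx(roll)).
In Python, from cell import monitor, read_camera, camera_model, env, regions_of gives the robot as it stands. The module is installed in compiled form; this text tells all that it offers.
- The arm moves only by the tool step_arm, never from a script. Its argument "deltas" is a list of rows, each a list of 5 numbers: the gripper's target within -1 to 1 (fully open at 1, half-way at 0, shut at -1), then the shift along the tool's x, y, z in m, then the turn about the tool's x in degrees. A call has 1 to 12 rows; each row is the pose to reach, as a shift and turn from the pose commanded when the call began, along the tool's axes at that moment; what a row does not reach only later rows make up. A row lasts 1/8 s, in which the tool goes at most 62.5 mm and 10.7 degrees, less where a joint would pass 70% of its speed; a pose out of reach is approached as far as the arm can. A call with a gripper value outside its range is refused whole. The fingers move at their own pace and stop on an object; "newtons" is the grip in N (left out, the last holds). Time passes only in rows, so rows that repeat a pose let the fingers close. It gives the time, the measured TCP pose, the force and the opening at its end, in the units of the state.
- monitor.get_obs(): the state, without advancing time (a new reading comes with each control period).
- read_camera(name): name is "scene" or "top"; returns (picture, depth): 480x640x3 uint8, red, green, blue; 480x640 float32, m along the optical axis (not along the pixel's ray), 0 where there is no reading.
- camera_model(name): a dict with "fx", "fy", "cx", "cy" (pixels), "k1" (the pictures are not rectified: a ray, as slopes to the right and down, at radius r is drawn at 1 + k1 r^2 times it, then the intrinsics apply), "xyz" and "attitude" of the camera in the world. Camera axes: x right, y down, z forward; pixel columns grow to the right and rows downward; lengths in m; the calibration is good to about 2 mm. A picture is of the moment at which its call begins. camera_model takes no time and is no camera call.
- env.sign_off(): hands the job in, once; it reports no verdict.
Trained networks look in the newest picture that a camera, given by its name, has taken for a name from the list of things; names that differ only in an ending like _2 or _b are one class to them, and where a whole thing is asked for, a point or a joint stands for the part that bears it (a point fixed in the world has none). Each returns a list of dicts, best first, with "p" (0 to 1); they miss things now and then, are a little off and sometimes report something else, mostly with a low value. They report only what shows in the picture. A call takes as long as a camera call. They do not tell look-alikes from the thing itself.
- regions_of(camera, thing): "pixels" (480x640 bool, what is visible of it) and "pixel" ([column, row] in pixels, amid what is visible of it).
The state is a dict: "time_s": time; "qpos": joint angles; "joint_velocities": joint speeds; "effort": joint torques, N m; "tool_pos": TCP position; "tool_rot": TCP orientation; "force": force on the tool from outside, world axes, zero at the start; "wrist_torque": the same for the moment, N m; "grip_width": finger opening in m.
Only numpy, scipy, OpenCV 4.12 (cv2) and the standard library are available. Lean on these libraries where they do the work, as an engineer would, in place of code of your own. Each camera call takes 0.05 s, during which the arm holds its last target. There are 200 camera calls.

## Task

Bring the carton up to exactly three tins: one already lies flat in it, so take two more out of the rack and lay them flat on top of it in one straight, lined-up stack. Then fold the short flap fully down first and the long flap fully down over it. Leave the last tin and the floss box in the rack and everything else where it stands.

Things in the scene. Friction and masses are not known exactly. Their poses are not given: they have to be found in the camera images.
- tin_a: flat aluminium tin, 24 mm thick (its x), 96 mm long (its y), 60 mm wide (its z), 90 g; origin at its centre. At the start it lies flat on the carton's floor (its x axis vertical, its length along the carton's y)
- tin_b: flat aluminium tin, 24 mm thick (its x), 96 mm long (its y), 60 mm wide (its z), 90 g; origin at its centre. At the start it stands on a long edge in one of the rack's slots, its centre 36 mm above the shelf, its upper 44 mm clear of the rack's ribs
- tin_c: flat aluminium tin, 24 mm thick (its x), 96 mm long (its y), 60 mm wide (its z), 90 g; origin at its centre. At the start it stands on a long edge in one of the rack's slots, its centre 36 mm above the shelf, its upper 44 mm clear of the rack's ribs
- tin_d: flat aluminium tin, 24 mm thick (its x), 96 mm long (its y), 60 mm wide (its z), 90 g; origin at its centre. At the start it stands on a long edge in one of the rack's slots, its centre 36 mm above the shelf, its upper 44 mm clear of the rack's ribs
- floss: yellow plastic floss box with a flip lid, 24 mm thick (x), 62 mm long (y), 50 mm tall, standing in one of the rack's slots among the tins; stays there. Origin 30 mm above its underside
- rack: fixed wooden rack, 219 mm along its x, 90 mm along its y, ribs 24 mm high over a floor 6 mm thick; four slots 27 mm wide at x = -84, -28, +28, +84 mm, which slot holds what varies. Origin at the centre of its underside
- carton: fixed open cardboard carton, outside 155 mm along its x, 125 mm along its y, 88 mm high; walls and floor 5 mm thick (inside 145 x 115, 83 deep). Origin at the centre of its underside. The short flap hinges on its -y rim, the long flap on its +y rim
- carton_in (a point): centre of the carton's inner floor; axes as the carton's
- flap_short (a joint): short cardboard flap, 153 x 55 x 3 mm, hinged along the carton's x at carton (0, -62.5, 88) mm; angle in rad: 0 = folded down flat over the opening, 1.57 = upright, more = leaning outward (-y); a stiff fold that stays where it is left
- flap_long (a joint): long cardboard flap, 153 x 125 x 3 mm, covers the whole opening, hinged along the carton's x at carton (0, +62.5, 91.5) mm; 0 = folded down flat, 1.57 = upright, more = leaning outward (+y); a stiff fold that stays where it is left
- short_edge (a point): middle of the short flap's free edge
- long_edge (a point): middle of the long flap's free edge
- amber: bystander: amber glass bottle, 52 mm across, 108 mm tall, standing; origin at its underside
- dish: bystander: ceramic ring dish, 90 mm across, 22 mm high; origin at its underside
- file: bystander: chrome nail file lying flat, 180 mm along its x, 6 mm high; origin mid-length at its underside
- mirror: bystander: folding travel mirror standing open like a tent, 80 mm wide, 91 mm tall; origin at its foot's centre
- lotion: bystander: white jar, 48 mm across, 80 mm tall; origin at its underside
- tumbler: bystander: ceramic tumbler, 72 mm across, 90 mm tall; origin at its underside
Mind the look-alikes: they are no part of the job. What is shaped like the tin_b but green is not meant.

How it is judged (in metres and radians):
On the way, in this order (a step that is already met when the one before it is completed fails the run):
1. exactly three tins lie flat in one straight stack in the carton, let go, while both flaps are still open ((((horizontal distance between tin_a and carton_in below 0.045 m and z of tin_a in the frame of carton_in between 0 and 0.075 m and (angle between tin_a's own x axis and vertical below 0.12 rad or angle between tin_a's own x axis and vertical above 3.02 rad) and linear speed of tin_a below 0.03 m/s and contact force between the fingers and tin_a below 0.1 N) and (horizontal distance between tin_b and carton_in below 0.045 m and z of tin_b in the frame of carton_in between 0 and 0.075 m and (angle between tin_b's own x axis and vertical below 0.12 rad or angle between tin_b's own x axis and vertical above 3.02 rad) and linear speed of tin_b below 0.03 m/s and contact force between the fingers and tin_b below 0.1 N) and (horizontal distance between tin_c and carton_in below 0.045 m and z of tin_c in the frame of carton_in between 0 and 0.075 m and (angle between tin_c's own x axis and vertical below 0.12 rad or angle between tin_c's own x axis and vertical above 3.02 rad) and linear speed of tin_c below 0.03 m/s and contact force between the fingers and tin_c below 0.1 N) and horizontal distance between tin_a and tin_b below 0.015 m and angle between the y axis of tin_a and the y axis of tin_b, either way round below 0.2 rad and horizontal distance between each of tin_a, tin_b and tin_c below 0.015 m and angle between the y axis of each of tin_a, tin_b and the y axis of tin_c, either way round below 0.2 rad and distance of tin_d from where it was at the start of the episode below 0.03 m) or ((horizontal distance between tin_a and carton_in below 0.045 m and z of tin_a in the frame of carton_in between 0 and 0.075 m and (angle between tin_a's own x axis and vertical below 0.12 rad or angle between tin_a's own x axis and vertical above 3.02 rad) and linear speed of tin_a below 0.03 m/s and contact force between the fingers and tin_a below 0.1 N) and (horizontal distance between tin_b and carton_in below 0.045 m and z of tin_b in the frame of carton_in between 0 and 0.075 m and (angle between tin_b's own x axis and vertical below 0.12 rad or angle between tin_b's own x axis and vertical above 3.02 rad) and linear speed of tin_b below 0.03 m/s and contact force between the fingers and tin_b below 0.1 N) and (horizontal distance between tin_d and carton_in below 0.045 m and z of tin_d in the frame of carton_in between 0 and 0.075 m and (angle between tin_d's own x axis and vertical below 0.12 rad or angle between tin_d's own x axis and vertical above 3.02 rad) and linear speed of tin_d below 0.03 m/s and contact force between the fingers and tin_d below 0.1 N) and horizontal distance between tin_a and tin_b below 0.015 m and angle between the y axis of tin_a and the y axis of tin_b, either way round below 0.2 rad and horizontal distance between each of tin_a, tin_b and tin_d below 0.015 m and angle between the y axis of each of tin_a, tin_b and the y axis of tin_d, either way round below 0.2 rad and distance of tin_c from where it was at the start of the episode below 0.03 m) or ((horizontal distance between tin_a and carton_in below 0.045 m and z of tin_a in the frame of carton_in between 0 and 0.075 m and (angle between tin_a's own x axis and vertical below 0.12 rad or angle between tin_a's own x axis and vertical above 3.02 rad) and linear speed of tin_a below 0.03 m/s and contact force between the fingers and tin_a below 0.1 N) and (horizontal distance between tin_c and carton_in below 0.045 m and z of tin_c in the frame of carton_in between 0 and 0.075 m and (angle between tin_c's own x axis and vertical below 0.12 rad or angle between tin_c's own x axis and vertical above 3.02 rad) and linear speed of tin_c below 0.03 m/s and contact force between the fingers and tin_c below 0.1 N) and (horizontal distance between tin_d and carton_in below 0.045 m and z of tin_d in the frame of carton_in between 0 and 0.075 m and (angle between tin_d's own x axis and vertical below 0.12 rad or angle between tin_d's own x axis and vertical above 3.02 rad) and linear speed of tin_d below 0.03 m/s and contact force between the fingers and tin_d below 0.1 N) and horizontal distance between tin_a and tin_c below 0.015 m and angle between the y axis of tin_a and the y axis of tin_c, either way round below 0.2 rad and horizontal distance between each of tin_a, tin_c and tin_d below 0.015 m and angle between the y axis of each of tin_a, tin_c and the y axis of tin_d, either way round below 0.2 rad and distance of tin_b from where it was at the start of the episode below 0.03 m)) and value of joint each of flap_short, flap_long above 0.8 rad), for 0.2 s.
2. the short flap is folded down while the long one is still open (value of joint flap_short below 0.12 rad and value of joint flap_long above 0.8 rad), for 0.1 s.
3. the long flap is folded down over it (value of joint flap_short below 0.12 rad and value of joint flap_long below 0.1 rad), for 0.2 s.
At the end, for the whole second after the job is handed in: tin_a and exactly two rack tins lie flat (0.12 rad) in the carton, let go, centres within 15 mm and lengths within 0.2 rad of one another; the third rack tin, floss box and bystanders within 30 mm of their starts; short flap under 0.12 rad, long flap under 0.1 rad (all of step 3 and (((horizontal distance between tin_a and carton_in below 0.045 m and z of tin_a in the frame of carton_in between 0 and 0.075 m and (angle between tin_a's own x axis and vertical below 0.12 rad or angle between tin_a's own x axis and vertical above 3.02 rad) and linear speed of tin_a below 0.03 m/s and contact force between the fingers and tin_a below 0.1 N) and (horizontal distance between tin_b and carton_in below 0.045 m and z of tin_b in the frame of carton_in between 0 and 0.075 m and (angle between tin_b's own x axis and vertical below 0.12 rad or angle between tin_b's own x axis and vertical above 3.02 rad) and linear speed of tin_b below 0.03 m/s and contact force between the fingers and tin_b below 0.1 N) and (horizontal distance between tin_c and carton_in below 0.045 m and z of tin_c in the frame of carton_in between 0 and 0.075 m and (angle between tin_c's own x axis and vertical below 0.12 rad or angle between tin_c's own x axis and vertical above 3.02 rad) and linear speed of tin_c below 0.03 m/s and contact force between the fingers and tin_c below 0.1 N) and horizontal distance between tin_a and tin_b below 0.015 m and angle between the y axis of tin_a and the y axis of tin_b, either way round below 0.2 rad and horizontal distance between each of tin_a, tin_b and tin_c below 0.015 m and angle between the y axis of each of tin_a, tin_b and the y axis of tin_c, either way round below 0.2 rad and distance of tin_d from where it was at the start of the episode below 0.03 m) or ((horizontal distance between tin_a and carton_in below 0.045 m and z of tin_a in the frame of carton_in between 0 and 0.075 m and (angle between tin_a's own x axis and vertical below 0.12 rad or angle between tin_a's own x axis and vertical above 3.02 rad) and linear speed of tin_a below 0.03 m/s and contact force between the fingers and tin_a below 0.1 N) and (horizontal distance between tin_b and carton_in below 0.045 m and z of tin_b in the frame of carton_in between 0 and 0.075 m and (angle between tin_b's own x axis and vertical below 0.12 rad or angle between tin_b's own x axis and vertical above 3.02 rad) and linear speed of tin_b below 0.03 m/s and contact force between the fingers and tin_b below 0.1 N) and (horizontal distance between tin_d and carton_in below 0.045 m and z of tin_d in the frame of carton_in between 0 and 0.075 m and (angle between tin_d's own x axis and vertical below 0.12 rad or angle between tin_d's own x axis and vertical above 3.02 rad) and linear speed of tin_d below 0.03 m/s and contact force between the fingers and tin_d below 0.1 N) and horizontal distance between tin_a and tin_b below 0.015 m and angle between the y axis of tin_a and the y axis of tin_b, either way round below 0.2 rad and horizontal distance between each of tin_a, tin_b and tin_d below 0.015 m and angle between the y axis of each of tin_a, tin_b and the y axis of tin_d, either way round below 0.2 rad and distance of tin_c from where it was at the start of the episode below 0.03 m) or ((horizontal distance between tin_a and carton_in below 0.045 m and z of tin_a in the frame of carton_in between 0 and 0.075 m and (angle between tin_a's own x axis and vertical below 0.12 rad or angle between tin_a's own x axis and vertical above 3.02 rad) and linear speed of tin_a below 0.03 m/s and contact force between the fingers and tin_a below 0.1 N) and (horizontal distance between tin_c and carton_in below 0.045 m and z of tin_c in the frame of carton_in between 0 and 0.075 m and (angle between tin_c's own x axis and vertical below 0.12 rad or angle between tin_c's own x axis and vertical above 3.02 rad) and linear speed of tin_c below 0.03 m/s and contact force between the fingers and tin_c below 0.1 N) and (horizontal distance between tin_d and carton_in below 0.045 m and z of tin_d in the frame of carton_in between 0 and 0.075 m and (angle between tin_d's own x axis and vertical below 0.12 rad or angle between tin_d's own x axis and vertical above 3.02 rad) and linear speed of tin_d below 0.03 m/s and contact force between the fingers and tin_d below 0.1 N) and horizontal distance between tin_a and tin_c below 0.015 m and angle between the y axis of tin_a and the y axis of tin_c, either way round below 0.2 rad and horizontal distance between each of tin_a, tin_c and tin_d below 0.015 m and angle between the y axis of each of tin_a, tin_c and the y axis of tin_d, either way round below 0.2 rad and distance of tin_b from where it was at the start of the episode below 0.03 m)) and distance of each of amber, dish, file, mirror, lotion, tumbler, floss from where it was at the start of the episode below 0.03 m); the robot touches nothing.
It fails at once if the amber bottle or the jar is knocked over (angle between any of amber, lotion's own z axis and vertical above 0.6 rad).
It fails at once if the floss box is taken out of the rack (distance of floss from where it was at the start of the episode above 0.03 m).
It fails at once if a flap is folded out of turn: the long one before the short one (value of joint flap_long below 0.5 rad and value of joint flap_short above 0.5 rad).
It also fails if it takes over 72 s, if anything falls off the work surface, if the arm or the gripper's body presses on something with over 40 N, if the wrist force passes 120 N, or if a joint passes its speed limit or range.

## Working session

There is one attempt and no reset: what is moved stays moved. The work goes in short steps, Python scripts to look and compute and a tool call to move; the robot and the scene stay as the last step left them, time stands still between calls to the robot, and variables do not carry over. Pictures are saved under pics/ and viewed, about 8 in all and at most 12, crops included, and the job is handed in when it is done.

Besides the shell and the picture viewer there is one more tool, called after "Call:" as a command line: name --pt "numbers of a row" for each row, then --argument value for the rest. step_arm: Moves the arm, as the interface text tells. Its arguments: {"type":"object","properties":{"deltas":{"type":"array"},"newtons":{"type":"number"}},"required":["deltas"]}

```bash
mkdir -p pics; cat > h.py <<'E'
import numpy as np, cv2
from scipy.spatial.transform import Rotation as R
from cell import monitor, read_camera, camera_model, env, regions_of
def rot(m):
    a=np.array(m["attitude"])
    return R.from_euler('xyz',a,degrees=True).as_matrix() if a.shape==(3,) else (a if a.shape==(3,3) else R.from_quat(a).as_matrix())
def cloud(cam,depth):
    m=camera_model(cam); v,u=np.mgrid[0:480,0:640]
    x=(u-m["cx"])/m["fx"]; y=(v-m["cy"])/m["fy"]; X,Y=x.copy(),y.copy()
    for _ in range(8):
        s=1+m["k1"]*(X*X+Y*Y); X,Y=x/s,y/s
    P=np.stack([X*depth,Y*depth,depth],-1)@rot(m).T+np.array(m["xyz"])
    P[depth<=0]=np.nan
    return P
def snap(cam,name=None):
    p,d=read_camera(cam)
    if name: cv2.imwrite(f"pics/{name}.png",p[:,:,::-1])
    return p,d,cloud(cam,d)
E
python3 - <<'E'
from h import *
for c in("scene","top"):
    print(camera_model(c)); p,d,P=snap(c,c+"0")
    np.save(c+"0.npy",P); np.save(c+"0p.npy",p)
    for t in("tin_a","floss","rack","carton","flap_short","flap_long","amber","dish","file","mirror","lotion","tumbler"):
        for r in regions_of(c,t)[:6]:
            q=P[r["pixels"]]; q=q[~np.isnan(q[:,0])]
            print(c,t,round(r["p"],2),np.round(r["pixel"]),r["pixels"].sum(),np.round(np.median(q,0),3),np.round(np.percentile(q,3,0),3),np.round(np.percentile(q,97,0),3)) if len(q) else None
print(monitor.get_obs())
E
```

```text
{'fx': 490.395194890513, 'fy': 490.395194890513, 'cx': 310.38623546737705, 'cy': 240.0613515572438, 'k1': -0.12798472069619654, 'xyz': array([1.22786942, 0.29448685, 0.72044171]), 'attitude': array([-129.69779606,   -0.50946044,  118.74928083])}
scene tin_a 0.95 [250. 211.] 739 [ 0.496 -0.263  0.056] [ 0.474 -0.318  0.014] [ 0.508 -0.225  0.067]
scene tin_a 0.82 [195. 205.] 792 [ 0.526 -0.401  0.042] [ 0.47  -0.42   0.005] [ 0.561 -0.391  0.062]
scene tin_a 0.81 [434. 279.] 742 [0.485 0.177 0.03 ] [0.462 0.131 0.027] [0.506 0.22  0.032]
scene tin_a 0.67 [238. 225.] 854 [ 0.552 -0.253  0.055] [ 0.529 -0.309  0.014] [ 0.563 -0.217  0.067]
scene tin_a 0.63 [224. 238.] 979 [ 0.61  -0.252  0.052] [ 0.589 -0.3    0.021] [ 0.619 -0.212  0.067]
scene tin_a 0.55 [162. 271.] 858 [ 0.747 -0.297  0.05 ] [ 0.722 -0.355  0.006] [ 0.763 -0.266  0.062]
scene floss 0.76 [258. 196.] 289 [ 0.442 -0.28   0.053] [ 0.425 -0.312  0.025] [ 0.45  -0.254  0.057]
scene rack 0.95 [236. 254.] 694 [ 0.618 -0.241  0.017] [ 0.412 -0.294  0.001] [ 0.63  -0.212  0.025]
scene carton 0.56 [439. 264.] 7824 [0.512 0.187 
[... 3239 characters left out ...]
4   -0.331  0.092]
{'time_s': 1.3, 'qpos': array([75.86634018, 18.38958466, -4.01676957, 83.10755439,  1.29589254,
       78.54081263, -3.25990918]), 'joint_velocities': array([-0.05371309,  0.01515585, -0.02621974, -0.07431116, -0.05552325,
       -0.00259929,  0.0181946 ]), 'effort': array([-2.61766877e-05, -4.91101098e+01, -4.03103689e-01, -3.12758231e+01,
       -6.36573345e-02,  3.37780046e-02,  4.45409853e-06]), 'tool_pos': array([ 0.16757113, -0.62804937,  0.24161313]), 'tool_rot': array([ -25.30817255,   89.99199866, -100.36481312]), 'force': array([ 0.57212396, -0.03810066,  0.99501268]), 'wrist_torque': array([0.04525819, 0.01055263, 0.02274479]), 'grip_width': 0.08721346204419071}
```

View pics/top0.png

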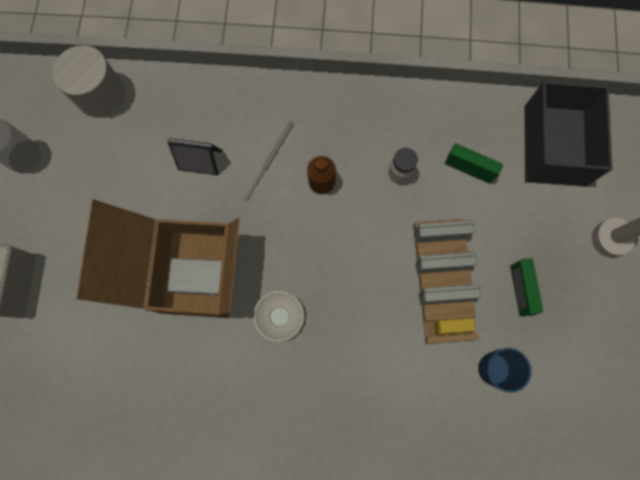

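```bash
python3 - <<'E'
from h import *
P=np.load("top0.npy");p=np.load("top0p.npy")
S=np.load("scene0.npy")
print(R.from_euler('xyz',monitor.get_obs()["tool_rot"],degrees=True).as_matrix().round(3))
def rect(nm,m,P=P):
    q=P[m]; 
    if len(q)<10: print(nm,len(q));return
    r=cv2.minAreaRect((q[:,:2]*1000).astype(np.float32)); print(nm,len(q),np.round(r[0],1),np.round(r[1],1),round(r[2],1),"z",np.round(np.median(q[:,2])*1000,1))
X,Y,Z=np.moveaxis(P,-1,0)
for n,a in dict(d=(.41,.46),b1=(.46,.515),b2=(.515,.57),b3=(.57,.63)).items():
    m=(X>a[0])&(X<a[1])&(Y>-.34)&(Y<-.19)&(Z>.048); rect("rack "+n,m); print(np.median(p[m],0))
rect("o1",(X>.44)&(X<.6)&(Y>-.45)&(Y<-.37)&(Z>.045)); m=(X>.44)&(X<.6)&(Y>-.45)&(Y<-.37)&(Z>.045);print(np.median(p[m],0))
m=(X>.69)&(X<.78)&(Y>-.38)&(Y<-.24)&(Z>.045);rect("o2",m);print(np.median(p[m],0))
m=(X>.43)&(X<.56)&(Y>.11)&(Y<.235)&(Z>.02)&(Z<.036);rect("tin_a",m)
m=(X>.41)&(X<.6)&(Y>.07)&(Y<.25)&(Z>.08)&(Z<.095);rect("rim",m)
for nm,a,b in(("short",.06,.128),("long",.225,.33)):
  m=(X>.4)&(X<.6)&(Y>a)&(Y<b)&(Z>.096); q=P[m]
  for z in np.arange(.095,.22,.01):
    k=q[(abs(q[:,2]-z)<.005)]
    if len(k)>5: print(nm,round(z,3),k[:,1].min().round(4),np.median(k[:,1]).round(4),k[:,1].max().round(4),k[:,0].min().round(3),k[:,0].max().round(3))
E
```

```text
[[-0.     0.966  0.258]
 [-0.     0.258 -0.966]
 [-1.    -0.     0.   ]]
rack d 482 [ 437.5 -285.4] [22.4 63.6] 8.1 z 56.4
[148. 126.  47.]
rack b1 812 [ 491.3 -273.1] [24.4 96. ] 9.3 z 66.2
[116. 117. 109.]
rack b2 836 [ 545.6 -264.2] [24.7 95. ] 8.1 z 66.0
[114. 114. 106.]
rack b3 828 [ 602.2 -259.5] [25.1 95.1] 8.2 z 66.2
[114. 113. 105.]
o1 895 [ 513.3 -410.1] [95.1 25.5] 10.0 z 60.3
[30. 80. 38.]
o2 829 [ 737.6 -311.3] [97.2 26.6] 69.6 z 60.2
[29. 79. 38.]
tin_a 1790 [483.2 174.8] [122.3 103.6] 89.0 z 29.0
rim 1432 [500.2 177.4] [154.9 135.3] 0.8 z 88.2
short 0.095 0.1086 0.11 0.1123 0.428 0.574
short 0.105 0.1031 0.1063 0.1099 0.426 0.576
short 0.115 0.0981 0.1013 0.1049 0.425 0.577
short 0.125 0.0913 0.0961 0.0998 0.425 0.576
short 0.135 0.0866 0.09 0.0947 0.426 0.577
long 0.095 0.2382 0.2432 0.2475 0.424 0.574
long 0.105 0.2409 0.2473 0.2536 0.423 0.575
long 0.115 0.2469 0.2533 0.2606 0.423 0.575
long 0.125 0.2537 0.2595 0.2656 0.422 0.575
long 0.135 0.2595 0.2655 0.2716 0.423 0.574
long 0.145 0.2655 0.2714 0.2778 0.422 0.575
long 0.155 0.2708 0.2774 0.284 0.422 0.575
long 0.165 0.2741 0.2828 0.2895 0.422 0.574
long 0.175 0.2819 0.2883 0.2941 0.422 0.575
long 0.185 0.2875 0.2943 0.3006 0.422 0.574
long 0.195 0.2942 0.3005 0.3066 0.422 0.575
long 0.205 0.2997 0.3022 0.3047 0.424 0.569
```

```bash
python3 - <<'E'
from h import *
for c in("top","scene"):
    P=np.load(c+"0.npy");p=np.load(c+"0p.npy")
    X,Y,Z=np.moveaxis(P,-1,0)
    m=(X>.43)&(X<.57)&(Y>.118)&(Y<.235)&(Z>.023)&(Z<.035)
    m=cv2.morphologyEx(m.astype(np.uint8),cv2.MORPH_OPEN,np.ones((5,5)))>0
    q=P[m]; r=cv2.minAreaRect((q[:,:2]*1000).astype(np.float32)); print(c,r,np.percentile(q,[1,50,99],axis=0).round(4).tolist())
    for z0 in(.083,):
        m=(X>.40)&(X<.6)&(Y>.09)&(Y<.26)&(Z>z0)&(Z<.093); q=P[m]; print(np.percentile(q,[.5,99.5],axis=0).round(4).tolist())
img=cv2.imread("pics/top0.png"); cv2.imwrite("pics/crop0.png",cv2.resize(np.hstack([img[200:360,400:560],img[200:360,130:290]]),(800,400),interpolation=cv2.INTER_CUBIC))
E
```

```text
top ((491.7506103515625, 178.31253051757812), (58.713191986083984, 93.08853149414062), 2.0412797927856445) [[0.4628, 0.1331, 0.0249], [0.4912, 0.1776, 0.029], [0.5201, 0.223, 0.0333]]
[[0.4224, 0.1121, 0.0833], [0.577, 0.2424, 0.0928]]
scene ((484.5215148925781, 175.04925537109375), (51.55597686767578, 95.85620880126953), 2.452737808227539) [[0.4604, 0.1281, 0.0266], [0.4849, 0.1758, 0.0298], [0.5081, 0.2217, 0.0327]]
[[0.4198, 0.1101, 0.0831], [0.5772, 0.2404, 0.0928]]
```

View pics/crop0.png

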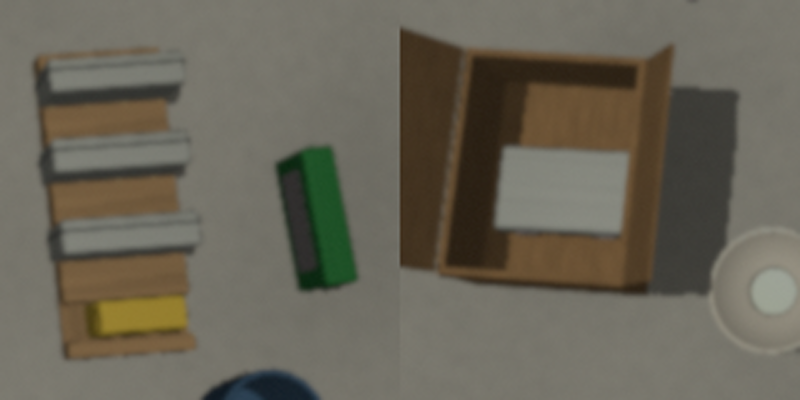

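Call:
step_arm --pt "-0.08 0.06 0.515 -0.244 -83.3" --pt "-0.08 0.06 0.515 -0.244 -83.3" --pt "-0.08 0.06 0.515 -0.244 -83.3" --pt "-0.08 0.06 0.515 -0.244 -83.3" --pt "-0.08 0.06 0.515 -0.244 -83.3" --pt "-0.08 0.06 0.515 -0.244 -83.3" --pt "-0.08 0.06 0.515 -0.244 -83.3" --pt "-0.08 0.06 0.515 -0.244 -83.3" --pt "-0.08 0.06 0.515 -0.244 -83.3" --pt "-0.08 0.06 0.515 -0.244 -83.3" --pt "-0.08 0.06 0.515 -0.244 -83.3" --pt "-0.08 0.06 0.515 -0.244 -83.3" --newtons 20

```text
time_s: 2.8
tool_pos: [0.601, -0.2619, 0.1816]
tool_rot: [-125.8, 89.9, -117.7]
force: [-0.3, -0.7, -0.1]
grip_width: 0.04
```

Call:
step_arm --pt "-0.08 0.045 0.002 0.001 0" --pt "-0.08 0.09 0.002 0.001 0" --pt "-0.08 0.115 0.002 0.001 0" --pt "-0.08 0.128 0.002 0.001 0" --pt "-0.08 0.128 0.002 0.001 0" --pt "-1 0.128 0.002 0.001 0" --pt "-1 0.128 0.002 0.001 0" --pt "-1 0.128 0.002 0.001 0" --pt "-1 0.128 0.002 0.001 0"

```text
time_s: 3.92
tool_pos: [0.6032, -0.2578, 0.0546]
tool_rot: [-67.0, 89.9, -58.7]
force: [-1.6, -0.3, 3.6]
grip_width: 0.0242
```

Call:
step_arm --pt "-1 -0.03 0 0 0" --pt "-1 -0.08 0 0 0" --pt "-1 -0.08 0.06 -0.02 4" --pt "-1 -0.08 0.12 -0.04 8.2" --pt "-1 -0.06 0.168 -0.06 8.2" --pt "-1 -0.03 0.168 -0.06 8.2" --pt "-1 -0.01 0.168 -0.06 8.2" --pt "-1 0.0 0.168 -0.06 8.2" --pt "-1 0.0055 0.168 -0.06 8.2" --pt "-1 0.0055 0.168 -0.06 8.2" --pt "-1 0.0055 0.168 -0.06 8.2"

```text
time_s: 5.3
tool_pos: [0.5201, -0.0999, 0.0485]
tool_rot: [-12.2, 89.9, -12.2]
force: [-0.1, -0.3, -1.4]
grip_width: 0.0237
```

Call:
step_arm --pt "1 0 0 0 0" --pt "1 0 0 0 0" --pt "1 0 0 0 0" --pt "1 -0.009 0 0 0" --pt "1 -0.017 0 0.01 0" --pt "1 -0.017 0 0.02 0" --pt "1 -0.017 0 0.028 0" --pt "1 -0.017 0 0.034 0" --pt "1 -0.017 0 0.04 0" --pt "1 -0.017 0 0.046 0" --pt "1 -0.017 0 0.052 0" --pt "1 -0.017 0 0.057 0"

```text
time_s: 6.8
tool_pos: [0.5769, -0.0997, 0.065]
tool_rot: [-30.3, 90.0, -30.3]
force: [-0.6, 0.3, 0.6]
grip_width: 0.087
```

```bash
cat > look.py <<'E'
from h import *
import sys
# print flat/raised things within a box x0 x1 y0 y1
x0,x1,y0,y1=map(float,sys.argv[1:5])
for c in("top","scene"):
    p,d,P=snap(c,f"{sys.argv[5]}_{c}")
    X,Y,Z=np.moveaxis(P,-1,0)
    for a,b in((.016,.034),(.045,.075)):
        m=((X>x0)&(X<x1)&(Y>y0)&(Y<y1)&(Z>a)&(Z<b)&(p.astype(int).max(2)>70)).astype(np.uint8)
        m=cv2.morphologyEx(m,cv2.MORPH_OPEN,np.ones((3,3)))
        q=P[m>0]
        if len(q)>30:
            r=cv2.minAreaRect((q[:,:2]*1000).astype(np.float32));print(c,a,len(q),np.round(r[0],1),np.round(r[1],1),round(r[2],1),np.median(q[:,2]).round(4))
print(monitor.get_obs()["tool_pos"],monitor.get_obs()["force"])
E
python3 look.py .45 .68 -.17 -.03 s1
```

```text
scene 0.016 667 [ 562.5 -101.7] [62.5 97.8] 0.3 0.0233
[ 0.57704263 -0.09958082  0.06506936] [ 0.45490456 -0.76342165  0.33969577]
```

Call:
step_arm --pt "1 0 -0.002 -0.0145 0" --pt "1 0.015 -0.002 -0.0145 0" --pt "1 0.03 -0.002 -0.0145 0" --pt "1 0.039 -0.002 -0.0145 0" --pt "1 0.0425 -0.002 -0.0145 0" --pt "1 0.0425 -0.002 -0.0145 0" --pt "-1 0.0425 -0.002 -0.0145 0" --pt "-1 0.0425 -0.002 -0.0145 0" --pt "-1 0.0425 -0.002 -0.0145 0" --pt "-1 0.0425 -0.002 -0.0145 0"

```text
time_s: 8.15
tool_pos: [0.5622, -0.1017, 0.0228]
tool_rot: [-30.7, 90.0, -30.6]
force: [0.2, 0.4, 1.5]
grip_width: 0.0599
```

Call:
step_arm --pt "-1 -0.05 0 0 0" --pt "-1 -0.11 0 0 0" --pt "-1 -0.17 0 0 0" --pt "-1 -0.18 0.05 -0.02 -2.2" --pt "-1 -0.18 0.1 -0.04 -2.2" --pt "-1 -0.18 0.16 -0.06 -2.2" --pt "-1 -0.18 0.22 -0.071 -2.2" --pt "-1 -0.18 0.26 -0.071 -2.2" --pt "-1 -0.18 0.28 -0.071 -2.2" --pt "-1 -0.18 0.28 -0.071 -2.2" --pt "-1 -0.18 0.28 -0.071 -2.2"

```text
time_s: 9.52
tool_pos: [0.4908, 0.1768, 0.2022]
tool_rot: [-119.5, 89.9, -117.3]
force: [0.6, -0.1, -0.6]
grip_width: 0.0601
```

Call:
step_arm --pt "-1 0.04 0 0 0" --pt "-1 0.08 0 0 0" --pt "-1 0.11 0 0 0" --pt "-1 0.13 0 0 0" --pt "-1 0.142 0 0 0" --pt "-1 0.149 0 0 0" --pt "-1 0.149 0 0 0" --pt "-1 0.149 0 0 0"

```text
time_s: 10.52
tool_pos: [0.4914, 0.1785, 0.0543]
tool_rot: [4.3, 89.9, 6.5]
force: [0.2, -0.4, -1.1]
grip_width: 0.06
```

Call:
step_arm --pt "-1 0.002 0 0 0" --pt "-1 0.002 0 0 0" --pt "0.65 0.002 0 0 0" --pt "0.65 0.002 0 0 0" --pt "0.65 0.002 0 0 0" --pt "0.65 -0.02 0 0 0" --pt "0.65 -0.06 0 0 0" --pt "0.65 -0.12 0 0 0" --pt "0.65 -0.16 0 0 0"

```text
time_s: 11.65
tool_pos: [0.4913, 0.1788, 0.2163]
tool_rot: [4.1, 89.8, 6.4]
force: [0.9, -0.1, 0.4]
grip_width: 0.0716
```

Call:
step_arm --pt "-0.08 0 -0.06 0 0" --pt "-0.08 0 -0.12 0 0" --pt "-0.08 0.035 -0.445 0.036 -5.8" --pt "-0.08 0.035 -0.445 0.036 -5.8" --pt "-0.08 0.035 -0.445 0.036 -5.8" --pt "-0.08 0.035 -0.445 0.036 -5.8" --pt "-0.08 0.035 -0.445 0.036 -5.8" --pt "-0.08 0.035 -0.445 0.036 -5.8" --pt "-0.08 0.035 -0.445 0.036 -5.8" --pt "-0.08 0.035 -0.445 0.036 -5.8"

```text
time_s: 12.9
tool_pos: [0.5447, -0.2623, 0.1789]
tool_rot: [61.9, 89.9, 70.1]
force: [0.4, 0.4, -0.3]
grip_width: 0.04
```

```bash
python3 - <<'E'
from h import *
p,d,P=snap("top","s2"); X,Y,Z=np.moveaxis(P,-1,0)
for a,b in((.022,.036),(.045,.065)):
    m=((X>.43)&(X<.57)&(Y>.12)&(Y<.235)&(Z>a)&(Z<b)).astype(np.uint8); m=cv2.morphologyEx(m,cv2.MORPH_OPEN,np.ones((5,5)))>0
    q=P[m]; 
    if len(q)>20: r=cv2.minAreaRect((q[:,:2]*1000).astype(np.float32)); print(a,len(q),np.round(r[0],1),np.round(r[1],1),r[2],np.median(q[:,2]),np.percentile(q,[2,98],axis=0).round(4).tolist())
m=(X>.515)&(X<.57)&(Y>-.34)&(Y<-.19)&(Z>.048)&(Z<.08);q=P[m]; print(len(q),cv2.minAreaRect((q[:,:2]*1000).astype(np.float32)))
E
```

```text
0.045 1828 [492.4 178.2] [59.2 96.7] 1.8432731628417969 0.052873244945036424 [[0.464, 0.1314, 0.0489], [0.5203, 0.2233, 0.0565]]
450 ((543.7398681640625, -251.3612823486328), (25.115211486816406, 68.58966064453125), 8.763792991638184)
```

Call:
step_arm --pt "-0.08 0.045 -0.001 0.001 0" --pt "-0.08 0.085 -0.001 0.001 0" --pt "-0.08 0.11 -0.001 0.001 0" --pt "-0.08 0.125 -0.001 0.001 0" --pt "-0.08 0.125 -0.001 0.001 0" --pt "-1 0.125 -0.001 0.001 0" --pt "-1 0.125 -0.001 0.001 0" --pt "-1 0.125 -0.001 0.001 0" --pt "-1 0.125 -0.001 0.001 0"

```text
time_s: 14.08
tool_pos: [0.5459, -0.2662, 0.0547]
tool_rot: [-43.2, 89.9, -35.1]
force: [-1.0, 0.3, 5.9]
grip_width: 0.024
```

Call:
step_arm --pt "-1 -0.03 0 0 0" --pt "-1 -0.08 0 0 0" --pt "-1 -0.08 0.06 -0.001 4" --pt "-1 -0.08 0.12 -0.002 8.2" --pt "-1 -0.06 0.168 -0.002 8.2" --pt "-1 -0.03 0.168 -0.002 8.2" --pt "-1 -0.01 0.168 -0.002 8.2" --pt "-1 0.0 0.168 -0.002 8.2" --pt "-1 0.0055 0.168 -0.002 8.2" --pt "-1 0.0055 0.168 -0.002 8.2" --pt "-1 0.0055 0.168 -0.002 8.2"

```text
time_s: 15.45
tool_pos: [0.5205, -0.1001, 0.0486]
tool_rot: [-14.6, 89.9, -14.8]
force: [-0.4, 1.0, 1.2]
grip_width: 0.0235
```

Call:
step_arm --pt "1 0 0 0 0" --pt "1 0 0 0 0" --pt "1 0 0 0 0" --pt "1 -0.009 0 0 0" --pt "1 -0.017 0 0.01 0" --pt "1 -0.017 0 0.02 0" --pt "1 -0.017 0 0.028 0" --pt "1 -0.017 0 0.034 0" --pt "1 -0.017 0 0.04 0" --pt "1 -0.017 0 0.046 0" --pt "1 -0.017 0 0.052 0" --pt "1 -0.017 0 0.057 0"

```text
time_s: 16.95
tool_pos: [0.5772, -0.0999, 0.065]
tool_rot: [-29.3, 90.0, -29.5]
force: [0.5, 0.3, 0.1]
grip_width: 0.0868
```

```bash
python3 look.py .45 .68 -.17 -.03 s3
```

```text
scene 0.016 685 [562.6 -97.4] [95.8 64.2] 88.6 0.0233
[ 0.57738248 -0.09984863  0.06507802] [0.40462391 0.03326395 0.20516656]
```

Call:
step_arm --pt "1 0 0.0025 -0.0145 0" --pt "1 0.015 0.0025 -0.0145 0" --pt "1 0.03 0.0025 -0.0145 0" --pt "1 0.039 0.0025 -0.0145 0" --pt "1 0.0425 0.0025 -0.0145 0" --pt "1 0.0425 0.0025 -0.0145 0" --pt "-1 0.0425 0.0025 -0.0145 0" --pt "-1 0.0425 0.0025 -0.0145 0" --pt "-1 0.0425 0.0025 -0.0145 0" --pt "-1 0.0425 0.0025 -0.0145 0"

```text
time_s: 18.3
tool_pos: [0.5625, -0.0975, 0.0228]
tool_rot: [-30.2, 90.0, -30.4]
force: [-0.1, -0.1, 0.2]
grip_width: 0.0599
```

Call:
step_arm --pt "-1 -0.05 0 0 0" --pt "-1 -0.11 0 0 0" --pt "-1 -0.17 0 0 0" --pt "-1 -0.18 0.05 -0.02 -2.2" --pt "-1 -0.18 0.1 -0.04 -2.2" --pt "-1 -0.18 0.16 -0.06 -2.2" --pt "-1 -0.18 0.22 -0.0705 -2.2" --pt "-1 -0.18 0.26 -0.0705 -2.2" --pt "-1 -0.18 0.276 -0.0705 -2.2" --pt "-1 -0.18 0.276 -0.0705 -2.2" --pt "-1 -0.18 0.276 -0.0705 -2.2"

```text
time_s: 19.68
tool_pos: [0.4926, 0.1775, 0.2022]
tool_rot: [-121.1, 89.9, -119.1]
force: [1.1, 0.4, -1.8]
grip_width: 0.0601
```

Call:
step_arm --pt "-1 0.04 0 0 0" --pt "-1 0.07 0 0 0" --pt "-1 0.095 0 0 0" --pt "-1 0.11 0 0 0" --pt "-1 0.119 0 0 0" --pt "-1 0.124 0 0 0" --pt "-1 0.124 0 0 0" --pt "-1 0.124 0 0 0"

```text
time_s: 20.68
tool_pos: [0.493, 0.179, 0.0792]
tool_rot: [2.4, 89.9, 4.5]
force: [0.0, 0.7, -0.2]
grip_width: 0.0601
```

Call:
step_arm --pt "-1 0.002 0 0 0" --pt "-1 0.0025 0 0 0" --pt "-1 0.0025 0 0 0" --pt "0.65 0.0025 0 0 0" --pt "0.65 0.0025 0 0 0" --pt "0.65 0.0025 0 0 0" --pt "0.65 -0.02 0 0 0" --pt "0.65 -0.06 0 0 0" --pt "0.65 -0.12 0 0 0" --pt "0.65 -0.13 0 0 0" --pt "0.65 -0.13 -0.05 0 0"

```text
time_s: 22.05
tool_pos: [0.4945, 0.1327, 0.2099]
tool_rot: [35.0, 89.8, 37.6]
force: [0.5, -2.0, -0.7]
grip_width: 0.072
```

Call:
step_arm --pt "-1 0 -0.06 0.009 2.2" --pt "-1 0 -0.11 0.009 2.2" --pt "-1 0 -0.11 0.009 2.2"

```text
time_s: 22.42
tool_pos: [0.5069, 0.0139, 0.2074]
tool_rot: [-137.1, 89.9, -137.8]
force: [0.4, 1.2, 0.7]
grip_width: 0.0495
```

```bash
python3 - <<'E'
from h import *
p,d,P=snap("top","s4"); X,Y,Z=np.moveaxis(P,-1,0)
for a,b in((.022,.036),(.045,.065),(.07,.083)):
    m=((X>.43)&(X<.57)&(Y>.12)&(Y<.235)&(Z>a)&(Z<b)).astype(np.uint8); m=cv2.morphologyEx(m,cv2.MORPH_OPEN,np.ones((5,5)))>0
    q=P[m]; 
    if len(q)>20: r=cv2.minAreaRect((q[:,:2]*1000).astype(np.float32)); print(a,len(q),np.round(r[0],1),np.round(r[1],1),r[2],np.median(q[:,2]))
    if a>.06: A=np.c_[q[:,:2],np.ones(len(q))]; print(np.linalg.lstsq(A,q[:,2],rcond=None)[0])
print(monitor.get_obs())
S=snap("scene","s4s")
E
```

```text
0.07 440 [492.4 211.9] [57.5 25.6] 2.7264444828033447 0.07711983600172967
[-0.00261394 -0.02059584  0.08266049]
{'time_s': 22.475, 'qpos': array([ 33.23979128,   4.45427272, -39.59139747, 104.52063255,
         2.9717112 ,  72.14638947,  -7.59010405]), 'joint_velocities': array([-1.99216939, -0.0729996 , -3.31928033, -0.26142055, -0.99939177,
       -0.03293444, -0.40390491]), 'effort': array([  1.77171428, -27.78122306,   0.28544007, -30.33747554,
         0.29365961,   0.06287863,   0.07989279]), 'tool_pos': array([0.50687799, 0.01722798, 0.20768589]), 'tool_rot': array([-179.45384919,   89.91981708, -179.86167002]), 'force': array([ 0.10839565,  1.67993728, -0.25298849]), 'wrist_torque': array([ 0.04895209, -0.03142091,  0.01146343]), 'grip_width': 0.0459702639004424}
```

View pics/s4s.png

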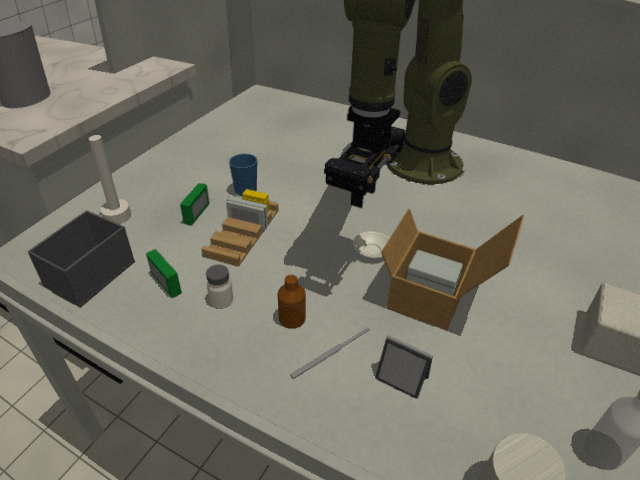

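Call:
step_arm --pt "-1 0.04 0 -0.007 0" --pt "-1 0.069 0 -0.007 0" --pt "-1 0.069 0.03 -0.007 0" --pt "-1 0.069 0.055 -0.007 0" --pt "-1 0.069 0.075 -0.007 0" --pt "-1 0.069 0.09 -0.007 0" --pt "-1 0.069 0.105 -0.007 0" --pt "-1 0.069 0.12 -0.007 0" --pt "-1 0.069 0.133 -0.007 0" --pt "-1 0.069 0.133 -0.007 0"

```text
time_s: 23.78
tool_pos: [0.5005, 0.154, 0.1396]
tool_rot: [88.5, 89.9, 88.5]
force: [-0.9, 1.3, 0.9]
grip_width: 0.0007
```

Call:
step_arm --pt "-1 0.01 0 0 0" --pt "-1 0.02 0 0 0" --pt "-1 0.024 0 0 0" --pt "-1 0.0275 0 0 0" --pt "-1 0.0275 0 0 0" --pt "-1 0.0275 0 0 0"

```text
time_s: 24.52
tool_pos: [0.5008, 0.1522, 0.1121]
tool_rot: [-19.5, 90.0, -19.7]
force: [0.0, -0.6, -0.1]
grip_width: 0.0003
```

```bash
python3 - <<'E'
from h import *
for c in("top","scene"):
    p,d,P=snap(c,"s5"+c); X,Y,Z=np.moveaxis(P,-1,0)
    for y in np.arange(.105,.245,.01):
        m=(X>.43)&(X<.57)&(abs(Y-y)<.005)&(Z>.07)&((X<.475)|(X>.525))&(Z<.2)
        if m.sum()>5: print(c,y.round(3),m.sum(),np.percentile(Z[m],[10,50,90]).round(4))
o=monitor.get_obs(); print(o["tool_pos"],o["force"])
E
```

```text
top 0.115 381 [0.0759 0.0908 0.184 ]
top 0.125 654 [0.09   0.1771 0.187 ]
top 0.135 243 [0.0893 0.0916 0.0937]
top 0.145 25 [0.0889 0.0927 0.1987]
top 0.155 62 [0.0894 0.0919 0.0935]
top 0.165 26 [0.0902 0.0922 0.1974]
scene 0.115 69 [0.0911 0.093  0.1865]
scene 0.125 82 [0.0905 0.092  0.0931]
scene 0.135 130 [0.0912 0.0933 0.1944]
scene 0.145 114 [0.0912 0.0929 0.1865]
scene 0.155 119 [0.0911 0.0929 0.1866]
scene 0.165 107 [0.0908 0.0927 0.1859]
scene 0.175 74 [0.0777 0.1828 0.1979]
scene 0.185 126 [0.078  0.1803 0.1872]
scene 0.195 28 [0.0764 0.0782 0.1742]
scene 0.205 22 [0.077  0.0781 0.0796]
scene 0.215 25 [0.0759 0.0771 0.079 ]
scene 0.225 13 [0.0754 0.0773 0.0849]
scene 0.235 94 [0.0869 0.089  0.0933]
scene 0.245 158 [0.0943 0.1024 0.1102]
[0.5008145  0.15221383 0.11224159] [-0.44392068  1.1781127  -0.15721947]
```

View pics/s5scene.png

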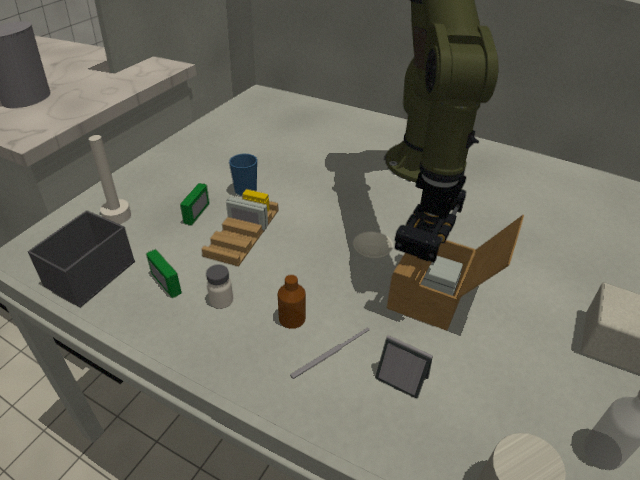

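Call:
step_arm --pt "-1 -0.06 0 0 0" --pt "-1 -0.12 0 0 0" --pt "-1 -0.16 0 0 0" --pt "-1 -0.16 0.05 0 0" --pt "-1 -0.16 0.11 0 0" --pt "-1 -0.16 0.17 0 0" --pt "-1 -0.16 0.2 0 0" --pt "-1 -0.16 0.2 0 0" --pt "-1 -0.12 0.2 0 0" --pt "-1 -0.072 0.2 0 0" --pt "-1 -0.072 0.2 0 0"

```text
time_s: 26.0
tool_pos: [0.5002, 0.3486, 0.1806]
tool_rot: [-136.3, 89.6, -136.6]
force: [-0.0, -0.2, 0.5]
grip_width: 0.0005
```

Call:
step_arm --pt "-1 0 -0.025 0 0" --pt "-1 0 -0.05 0 0" --pt "-1 0 -0.075 0 0" --pt "-1 0 -0.1 0 0" --pt "-1 0 -0.12 0 0" --pt "-1 0 -0.142 0 0" --pt "-1 0.008 -0.16 0 0" --pt "-1 0.016 -0.173 0 0" --pt "-1 0.03 -0.18 0 0" --pt "-1 0.045 -0.184 0 0" --pt "-1 0.056 -0.187 0 0" --pt "-1 0.062 -0.188 0 0"

```text
time_s: 27.5
tool_pos: [0.5, 0.1644, 0.1208]
tool_rot: [176.6, 89.9, 176.5]
force: [-0.6, -0.7, -0.2]
grip_width: 0.0003
```

Call:
step_arm --pt "-1 0.003 0 0 0" --pt "-1 0.006 0 0 0" --pt "-1 0.0065 0 0 0" --pt "-1 0.0065 0 0 0"

```text
time_s: 28.0
tool_pos: [0.5008, 0.1644, 0.1157]
tool_rot: [4.7, 90.0, 4.5]
force: [-0.2, 0.2, 0.8]
grip_width: 0.0008
```

Tips at about 97 mm now, almost on the flap; I retreat and check.

Call:
step_arm --pt "-1 -0.06 0 0 0" --pt "-1 -0.12 0 0 0" --pt "-1 -0.12 -0.06 0 0" --pt "-1 -0.12 -0.12 0 0" --pt "-1 -0.12 -0.18 0 0" --pt "-1 -0.12 -0.24 0 0" --pt "-1 -0.12 -0.3 0 0" --pt "-1 -0.12 -0.3 0 0" --pt "-1 -0.12 -0.3 0 0"

```text
time_s: 29.12
tool_pos: [0.5, -0.135, 0.2356]
tool_rot: [75.2, 90.0, 75.1]
force: [-0.5, 1.5, -0.5]
grip_width: 0.0005
```

```bash
python3 - <<'E'
from h import *
S0={c:np.load(c+"0.npy") for c in("top","scene")}
for c in("top","scene"):
    p,d,P=snap(c,"s6"+c); X,Y,Z=np.moveaxis(P,-1,0)
    m=(X>.435)&(X<.565)&(Y>.125)&(Y<.235)&(Z>.06)&(Z<.2); q=P[m]
    print(c,np.linalg.lstsq(np.c_[q[:,1]-.24,np.ones(len(q))],q[:,2],rcond=None)[0].round(4),np.percentile(q[:,2],[2,50,98]).round(4))
    for t in("amber","dish","file","mirror","lotion","tumbler","floss","tin_a"):
        for r in regions_of(c,t)[:4]:
            if r["p"]>.4: q=P[r["pixels"]]; print(c,t,round(r["p"],2),np.nanmedian(q,0).round(3))
E
```

```text
top [-0.0193  0.0946] [0.0923 0.0958 0.0992]
top amber 0.75 [ 0.679 -0.036  0.077]
top amber 0.6 [0.498 0.176 0.096]
top dish 0.9 [0.434 0.023 0.014]
top file 0.93 [0.743 0.063 0.005]
top mirror 0.8 [0.705 0.201 0.055]
top mirror 0.63 [0.44  0.114 0.09 ]
top tumbler 0.92 [ 0.369 -0.376  0.051]
top floss 0.74 [ 0.438 -0.298  0.056]
top tin_a 0.85 [ 0.493 -0.303  0.066]
top tin_a 0.72 [ 0.51  -0.405  0.059]
top tin_a 0.41 [ 0.438 -0.3    0.056]
scene [-0.0165  0.0953] [0.0938 0.0963 0.099 ]
scene amber 0.96 [ 0.704 -0.025  0.064]
scene dish 0.7 [0.422 0.019 0.013]
scene dish 0.58 [0.552 0.181 0.095]
scene dish 0.49 [0.73  0.203 0.049]
scene file 0.85 [0.74  0.065 0.005]
scene mirror 0.74 [0.73  0.203 0.052]
scene lotion 0.69 [ 0.729 -0.171  0.055]
scene tumbler 0.71 [ 0.385 -0.357  0.065]
scene floss 0.77 [ 0.442 -0.279  0.053]
scene floss 0.65 [ 0.704 -0.025  0.064]
scene tin_a 0.95 [ 0.747 -0.299  0.05 ]
scene tin_a 0.79 [ 0.498 -0.266  0.05 ]
scene tin_a 0.75 [ 0.525 -0.401  0.041]
```

View pics/s6scene.png

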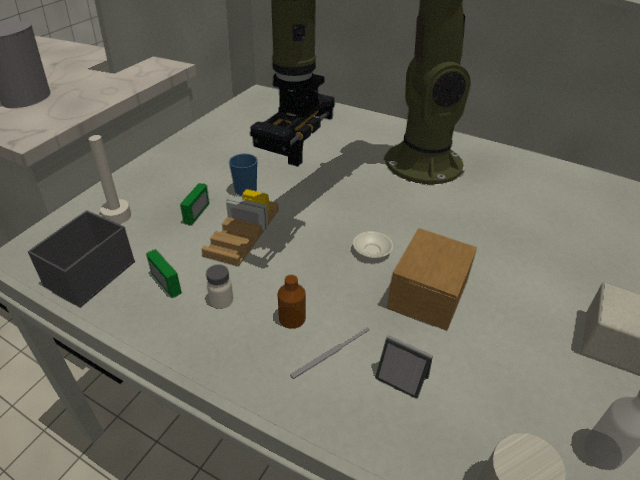

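```bash
python3 -c "
from h import *
print(env.sign_off())"
```

```text
the job is handed in; nothing more can be done
None
```

The carton now holds three tins in one flat stack, with the short flap folded down first and the long flap folded down over it. I handed the job in; the robot clock read about 29 s at the last move.

**How:** The arm could not tilt the tins. I took the two rack tins farthest from the floss box and stood each one on the bare table. I tipped each one flat there between the open jaws, then re-gripped it across its 60 mm width and laid it on the stack.

**Last checks:**
- **Stack:** The second tin measured within about 1 mm and 0.2° of tin_a. The third was partly hidden by the arm in the top view: it sat at the expected height (77 mm), in line across the width, and about 1 mm off in length at its visible edge. I could not see the stack again once the flaps were closed.
- **Flaps:** The short flap read level before the long one moved. The long flap read about 0.02 rad from flat in both cameras.
- **Everything else:** The bystanders, the floss box and the last tin all measured where they started, within a few mm, in at least one camera. In the top view the floss box and the last tin read 17 mm and 32 mm off because the arm hid part of the rack. The scene camera put both within about 7 mm of their starts.

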